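# Hang a bottle carrier on the lipped rail and slide it home

## Robot

A 6-joint arm with a two-finger parallel gripper is mounted at the origin on a cart in front of the work surface, level with it; the furniture and walls round the work are solid. World frame = base frame: x ahead of the robot, y to its left, z up, the work surface at z = 0. Lengths are in m, angles in rad, forces in N, time in s.
With the tool pointing down it reaches from about 0.325 to 0.775 m from the base axis. Payload 9.3 kg.
Tool frame: the origin (TCP) lies midway between the tips of the shut fingers; the grasp point (between the pads) lies 19 mm behind it; z points along the fingers, y is the line along which they close (so a half turn about z gives the same grasp; the last joint's range is limited). The gripper opens to 85 mm and grips with 20 to 120 N. Pads are 22 mm wide; open, the fingers measure 114 mm over their backs; the gripper's body (76 mm by 85 mm) begins 54 mm behind the grasp point. The pads swing forward as they close: fully open they stand 13 mm farther back than shut.
Start: joints at [0.986, 0.259, 0.021, 1.334, 0, 1.418], TCP at [0.23, 0.5, 0.231] pointing down, gripper open.
Joint ranges: [-3.04, 3.04], [-0.91, 1.82], [-1.04, 1.36], [-1.92, 1.95], [-1.52, 1.45], [-3.14, 3.14]. Speed limits (rad/s): [2.22, 2.22, 2.79, 3.14, 3.14, 3.14].

## Interface

Orientations are given as a 3x3 rotation matrix whose columns are the frame's x, y, z axes.
In Python, from station import r, vision, finish_job gives the robot as it stands. Calls block until the motion is done:
- r.move_ptp(position, orientation): joint-space move of the TCP to a pose.
- r.move_linear(position, speed=0.15, frame=None): straight line of the TCP; frame=None keeps the orientation; speed is the mean speed in m/s.
- r.move_joints(angles): joint-space move.
- r.gripper_open() and r.grab(): open the fingers fully, or close them until they stop; the grip force is fixed at half the most.
- r.hold(seconds).
- r.ik(position, orientation): joint angles nearest the present ones, or None.
- vision.read_camera(name): name is "scene" or "side" or "wrist"; returns a dict with "img" (420x560x3 uint8, blue, green, red), "K" (3x3 intrinsics, pixels), "xyz" and "orientation" of the camera in the world. Camera axes: x right, y up, looking along -z (the intrinsics and any distortion apply to the point x, -y, -z); pixel columns grow to the right and rows downward; lengths in m; the calibration is good to about 2 mm. A picture is of the moment at which its call begins. There is no depth.
A pose or a line that the arm cannot do raises r.Unreachable and nothing moves.
- finish_job(): hands the job in; it is judged then, once.
Readings, each from a call of its own:
- r.current_clock(): time.
- r.current_q(): joint angles.
- r.current_joint_velocities(): joint speeds.
- r.current_tau(): joint torques, N m.
- r.current_tcp_pos(): TCP position.
- r.current_eef_rot(): TCP orientation.
- r.current_ft_force(): force on the tool from outside, world axes, zero at the start.
- r.current_ft_torque(): the same for the moment, N m.
- r.current_width(): finger opening in m.
- r.current_finger_force(): force on a finger pad.
Only numpy, scipy, OpenCV 4.12 (cv2) and the standard library are available. Lean on these libraries where they do the work, as an engineer would, in place of code of your own. Each camera call takes 0.05 s, during which the arm holds its last target. There are 200 camera calls.

## Task

Pick up the small steel bottle carrier with its bottle and hook it onto the rail of the stand, in the open right-hand half: bring its tongue over the upstanding front lip and lower it gently until it sits fully down behind the lip. Then, still seated, slide it left along the rail until it touches the end stop, and let go so that it hangs there upright with the bottle in it. Where exactly the rail is clamped must be found by feel, never pressing hard on it, and the other things on the table stay where they are.

Things in the scene. Friction and masses are not known exactly. Their poses are not given: they have to be found in the camera images.
- carrier: Steel hook-on bottle carrier, loose, about 0.22 kg with its bottle, 61 x 44 x 185 mm, standing upright. Origin: centre of the underside of its open tray (44 x 44 mm, 40 mm high); x points from the tray to the hook (to the rail once hung), y left, z up. Behind the tray a back plate, x 22 to 26, y +-22, z 0 to 118 mm; on its top the arch, hook and grip.
- hook (a point): Point under the carrier's arch, mid-gap, at (30, 0, 112) mm of the carrier, same axes. Arch: carrier x 22 to 39, y +-18, z 112 to 118. Tongue hangs from it: x 34 to 39, y +-18, down to z 96, tip rounded. The 8 mm gap x 26 to 34 takes the 4 mm lip; seated, this point lies on the lip's top edge.
- grip (a point): Point in the carrier's grip at (30.5, 0, 165) mm of the carrier, same axes. The grip is an upright grey ribbed block on the arch, carrier x 23.5 to 37.5, y +-17, z 118 to 185 mm. Hold it here, fingertips no lower than carrier z 143, so that they stay above the rail's back plate.
- rail_stand: Fixed stand, aluminium rail along its y axis at about 150 mm height, lip towards the robot. Origin: on the table below the rail; x from lip to back plate (away from the robot), y along the rail to the left (to the end stop), z up. Foot plate x -15 to 75, y +-95, 12 mm thick; posts behind the rail, x 35 to 49, reach z 145. The rail spans y -90 to +90, right end open.
- lip_nominal (a point): NOMINAL top edge of the front anti-jump lip, mid-length, at (-10, 0, 150) mm of the stand, same axes. Lip 4 mm thick, rounded top, its skirt goes 70 mm down. The whole rail is clamped by hand up to 8 mm nearer or farther (x) and 5 mm higher or lower (z) than nominal, along y exact. No reading tells this setting: feel for it.
- channel_nominal (a point): NOMINAL middle of the channel floor at (-4, 0, 130) mm of the stand (shifts with the rail). Channel x -8 to 0, 20 mm deep behind the lip. Back plate x 0 to 4 rises to z 172, 22 mm above the lip. To find the rail: tongue above the lip but below the back plate's top, push softly onto the back plate, ease off 1.5 mm, lower until it meets the rail.
- stop_nominal (a point): NOMINAL right face of the end stop at (-4, 84, 150) mm of the stand: plate y 84 to 90, x -12 to 4, up to z 172. With tongue and arch against it the hook is at stand y +66. The rail is rigid: over 25 N from the carrier or robot spoils it, so go about 10 mm/s into contact and stop at some 5 N. Let go, the carrier leans up to 0.1 rad on the skirt.
- bottle: Small brown medicine bottle, diameter 36 mm, 75 mm tall, standing loose in the carrier's tray. Origin: centre of its underside.
- slide_box: Bystander: low carton 60 x 90 x 32 mm. Origin: centre of its underside.
- brown_bottle: Bystander: brown bottle, diameter 44 mm, 90 mm tall, standing on the table. Origin: centre of its underside.
- petri_dish: Bystander: clear round dish with lid, diameter 69 mm, 15 mm high. Origin: centre of its underside.
- syringe: Bystander: disposable syringe 27 x 120 x 22 mm lying on the table. Origin: centre of its underside.

How it is judged:
By the outcome, as a careful person would: the job done as asked, in the order asked, and still so for the second after the job is handed in, with the robot touching nothing.
It also fails if it takes over 61 s, if anything falls off the work surface, if the arm or the gripper's body presses on something with over 40 N, if the wrist force passes 120 N, or if a joint passes its speed limit or range.

## Working session

There is one attempt and no reset: what is moved stays moved. The work goes in short steps, each a Python script; the robot and the scene stay as the last script left them, time stands still between calls to the robot, and variables do not carry over. Pictures are saved under pics/ and viewed, at most 10 in all, crops included, and the job is handed in when it is done.

```bash
mkdir -p pics; ls; python3 - <<'E'
from station import r, vision
import cv2,numpy as np
ims=[]
for n in ["scene","side"]:
    c=vision.read_camera(n); cv2.imwrite(f"pics/{n}0.png",c["img"])
    print(n,c["K"].tolist(),np.round(c["xyz"],4).tolist(),np.round(c["orientation"],4).tolist(),[k for k in c])
print(r.current_clock(),r.current_eef_rot(),r.current_width(),r.current_ft_force())
E
```

```text
pics
scene [[425.3880212807742, 0.0, 285.1348528589612], [0.0, 425.3880212807742, 209.41373503472445], [0.0, 0.0, 1.0]] [-0.0629, -0.4085, 0.5767] [[0.5719, 0.4398, -0.6924], [-0.8201, 0.3242, -0.4715], [0.0171, 0.8375, 0.5462]] ['img', 'K', 'xyz', 'orientation']
side [[457.615418113337, 0.0, 280.27084992689043], [0.0, 457.615418113337, 210.0021840985011], [0.0, 0.0, 1.0]] [0.1256, -0.5953, 0.6863] [[0.8285, 0.3595, -0.4293], [-0.56, 0.5302, -0.6367], [-0.0012, 0.7679, 0.6406]] ['img', 'K', 'xyz', 'orientation']
0.1 [[-9.08196797e-01  4.18542857e-01 -6.74630671e-04]
 [ 4.18543360e-01  9.08196234e-01 -1.02774539e-03]
 [ 1.82541543e-04 -1.21575726e-03 -9.99999244e-01]] 0.08563061286716753 [ 0.14226107 -0.4379897  -0.27306402]
```

View pics/scene0.png

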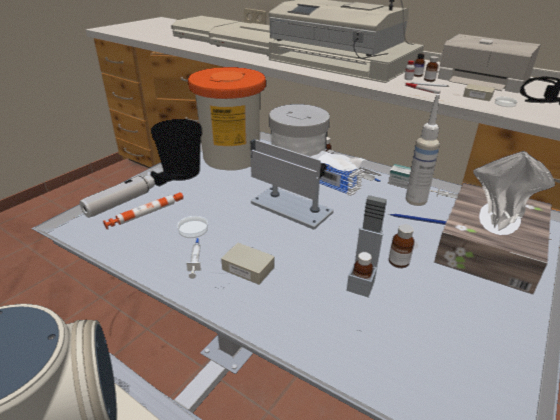

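View pics/side0.png

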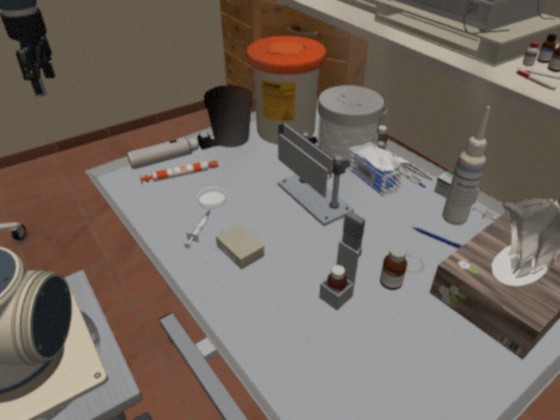

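The carrier stands at about (363,275) in scene and (337,290) in side, its grip at (375,212) and (353,230). The stand's foot plate is around (292,205) and (315,195). The brown bottle stands just right of the carrier. Next I zoom both views into one picture to get corners.

```bash
python3 - <<'E'
import cv2,numpy as np
a=cv2.imread("pics/scene0.png")[140:300,240:420];b=cv2.imread("pics/side0.png")[140:300+10,265:425-5]
f=lambda i,s:cv2.resize(i,None,fx=s,fy=s,interpolation=cv2.INTER_CUBIC)
A=f(a,2.2)[:352];A=f(a,2.4);B=f(b,2.26)
h=max(A.shape[0],B.shape[0]);P=lambda i:cv2.copyMakeBorder(i,0,h-i.shape[0],0,0,0)
# scene scale 2.4 origin(240,140); side scale 2.26 origin(265,140)
o=np.hstack([P(A),P(B)]);print(A.shape,B.shape,o.shape);cv2.imwrite("pics/zoom.png",o)
E
```

```text
(384, 432, 3) (384, 350, 3) (384, 782, 3)
```

View pics/zoom.png

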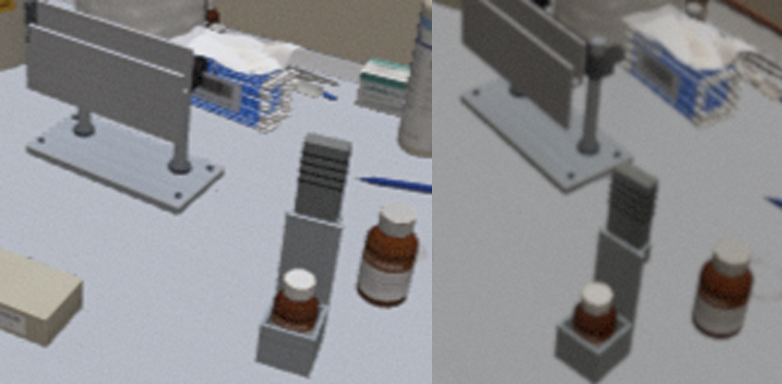

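```bash
cat > h.py <<'E'
import numpy as np
K={'scene':(425.388,285.135,209.414),'side':(457.615,280.271,210.002)}
C={'scene':[-0.0629,-0.4085,0.5767],'side':[0.1256,-0.5953,0.6863]}
R={'scene':[[0.5719,0.4398,-0.6924],[-0.8201,0.3242,-0.4715],[0.0171,0.8375,0.5462]],'side':[[0.8285,0.3595,-0.4293],[-0.56,0.5302,-0.6367],[-0.0012,0.7679,0.6406]]}
def ray(n,u,v):
    f,cx,cy=K[n];d=np.array(R[n])@[(u-cx)/f,-(v-cy)/f,-1];return np.array(C[n]),d/np.linalg.norm(d)
def tri(*rays):
    A=sum(np.eye(3)-np.outer(d,d) for c,d in rays);b=sum((np.eye(3)-np.outer(d,d))@c for c,d in rays)
    p=np.linalg.solve(A,b);return p,max(np.linalg.norm(np.cross(p-c,d)) for c,d in rays)
def plane(rr,z): c,d=rr;return c+d*(z-c[2])/d[2]
E
python3 - <<'E'
from h import *
S=lambda x,y:ray('scene',240+(x+.5)/2.4-.5,140+(y+.5)/2.4-.5)
D=lambda x,y:ray('side',265+(x-432+.5)/2.26-.5,140+(y+.5)/2.26-.5)
P={'footFL':((27,148),(462,98),.012),'footFR':((180,207),(567,187),.012),'footBR':((222,168),(633,155),.012),
'trayL':((261,318),(558,322),.04),'trayF':((316,330),(595,345),.04),'trayR':((328,305),(631,320),.04),'bL':((257,358),(558,352),0),'bF':((311,376),(594,381),0),
'cap':((299,277),(597,291),.075),'plL':((288,210),(598,229),.118),'plR':((343,218),(649,250),.118),'gripC':((330,138),(635,172),.185),
'lipR':((187,90),(574,78),.15),'bottle':((398,213),(733,249),.09)}
for k,(a,b,z) in P.items():
    p,e=tri(S(*a),D(*b));print(k,np.round(p,4),round(e,4),'scene@z',np.round(plane(S(*a),z)[:2],3),'side',np.round(plane(D(*b),z)[:2],3))
E
```

```text
footFL [0.634  0.1693 0.0094] 0.0015 scene@z [0.632 0.169] side [0.631 0.164]
footFR [ 0.6337 -0.0172  0.0137] 0.0004 scene@z [ 0.636 -0.016] side [ 0.635 -0.016]
footBR [ 0.7243 -0.012   0.0087] 0.0002 scene@z [ 0.72  -0.014] side [ 0.721 -0.015]
trayL [ 0.4998 -0.1714  0.0482] 0.0017 scene@z [ 0.51  -0.166] side [ 0.503 -0.168]
trayF [ 0.502  -0.2147  0.0589] 0.0004 scene@z [ 0.523 -0.207] side [ 0.513 -0.204]
trayR [ 0.5504 -0.2037  0.0453] 0.0006 scene@z [ 0.556 -0.202] side [ 0.554 -0.2  ]
bL [ 0.5047 -0.1695  0.0031] 0.0002 scene@z [ 0.508 -0.168] side [ 0.506 -0.168]
bF [ 0.5059 -0.2149  0.0099] 0.0008 scene@z [ 0.515 -0.212] side [ 0.512 -0.208]
cap [ 0.525  -0.1865  0.0812] 0.0004 scene@z [ 0.533 -0.183] side [ 0.529 -0.183]
plL [ 0.5389 -0.1651  0.1261] 0.0014 scene@z [ 0.551 -0.159] side [ 0.544 -0.161]
plR [ 0.5599 -0.2017  0.1217] 0.0016 scene@z [ 0.567 -0.198] side [ 0.561 -0.201]
gripC [ 0.5517 -0.1841  0.1914] 0.0009 scene@z [ 0.563 -0.179] side [ 0.556 -0.18 ]
lipR [ 0.6336 -0.0155  0.1419] 0.0012 scene@z [ 0.619 -0.024] side [ 0.627 -0.022]
bottle [ 0.6412 -0.2186  0.0886] 0.0003 scene@z [ 0.639 -0.219] side [ 0.64  -0.219]
```

```bash
cat >> h.py <<'E'
def down(yaw,s=1):
    y=s*np.array([np.cos(yaw),np.sin(yaw),0]);z=np.array([0,0,-1.]);return np.array([np.cross(y,z),y,z]).T
E
python3 - <<'E'
from h import *
from station import r,vision
import cv2
for s in (1,-1):
    print(s,[np.round(q,2) if (q:=r.ik(p,down(a,s))) is not None else None for p,a in (((.556,-.181,.30),.2),((.556,-.181,.146),.2),((.638,.06,.25),.016),((.638,.145,.18),.016))])
qs=[r.ik((.556,-.181,.30),down(.2,s)) for s in (1,-1)]
s=1 if qs[1] is None or (qs[0] is not None and abs(qs[0][5])<abs(qs[1][5])) else -1
r.move_ptp((.55,-.181,.30),down(.2,s))
c=vision.read_camera("wrist");cv2.imwrite("pics/w0.png",c["img"]);np.savez("w0.npz",**{k:c[k] for k in("K","xyz","orientation")})
print(s,r.current_clock(),r.current_tcp_pos(),c["K"],c["xyz"],c["orientation"])
E
```

```text
1 [array([-0.46,  0.31,  0.27,  1.53,  0.  ,  0.91]), array([-0.46,  0.35, -0.06,  1.16,  0.  ,  0.91]), array([-0.04,  0.42,  0.3 ,  1.46,  0.  ,  1.52]), array([0.1 , 0.45, 0.19, 1.3 , 0.  , 1.65])]
-1 [array([-0.46,  0.31,  0.27,  1.53,  0.  , -2.23]), array([-0.46,  0.35, -0.06,  1.16,  0.  , -2.23]), array([-0.04,  0.42,  0.3 ,  1.46,  0.  , -1.62]), array([ 0.1 ,  0.45,  0.19,  1.3 ,  0.  , -1.49])]
1 2.8167 [ 0.55017396 -0.18021246  0.30001596] [[325.23507176   0.         281.41568918]
 [  0.         325.23507176 207.74233794]
 [  0.           0.           1.        ]] [ 0.53647353 -0.11297721  0.44239142] [[ 9.80016347e-01 -1.91643774e-01 -5.32974975e-02]
 [ 1.98915618e-01  9.43190012e-01  2.66130001e-01]
 [-7.32490597e-04 -2.71413456e-01  9.62462570e-01]]
```

View pics/w0.png

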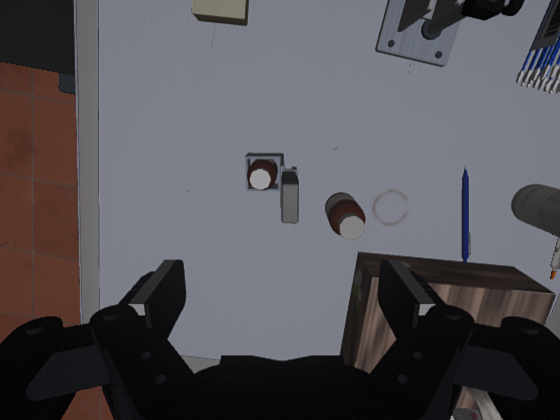

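The tray is at about (265,172), the grip top at about (290,205) and the brown bottle at (347,220); the carrier is nearly aligned with the tool yaw. The stand's foot front-right corner is at (377,50). Zooming for corners.

```bash
python3 - <<'E'
import cv2,numpy as np
a=cv2.imread("pics/w0.png")
A=cv2.resize(a[140:235,230:310],None,fx=5,fy=5,interpolation=cv2.INTER_CUBIC);B=cv2.resize(a[0:95,370:470],None,fx=4,fy=4,interpolation=cv2.INTER_CUBIC)
B=cv2.copyMakeBorder(B,0,A.shape[0]-B.shape[0],0,0,0);cv2.imwrite("pics/w0z.png",np.hstack([A,B]))
E
```

```text
(no output)
```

View pics/w0z.png

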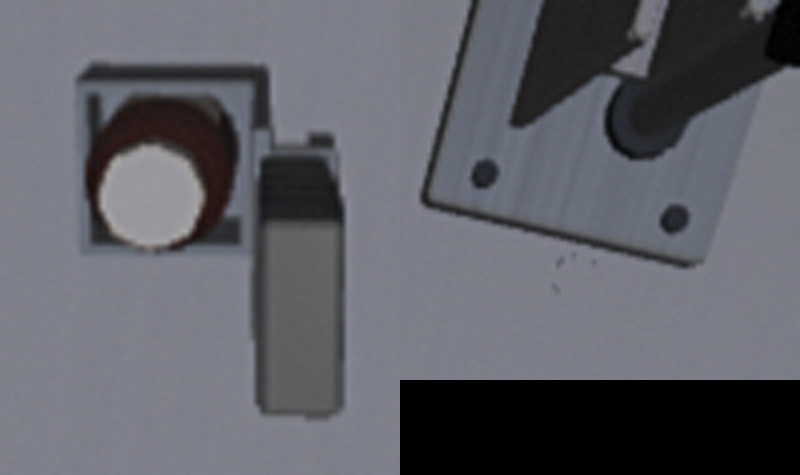

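```bash
python3 - <<'E'
from h import *
import h
w=np.load("w0.npz");h.K['wrist']=(w['K'][0,0],w['K'][0,2],w['K'][1,2]);h.C['wrist']=w['xyz'];h.R['wrist']=w['orientation']
W=lambda x,y:ray('wrist',230+(x+.5)/5-.5,140+(y+.5)/5-.5)
F=lambda x,y:ray('wrist',370+(x-400+.5)/4-.5,(y+.5)/4-.5)
S=lambda x,y:ray('scene',240+(x+.5)/2.4-.5,140+(y+.5)/2.4-.5)
D=lambda x,y:ray('side',265+(x-432+.5)/2.26-.5,140+(y+.5)/2.26-.5)
g=[plane(W(*p),.185)[:2] for p in((263,217),(344,219),(344,412),(262,412))];print('grip',np.round(g,4),np.mean(g,0))
t=[plane(W(*p),.04)[:2] for p in((80,82),(255,80),(83,253))];print('tray',np.round(t,4))
for a,b in((g[3],g[0]),(g[2],g[1]),(t[2],t[0])): d=b-a;print('yaw',np.arctan2(-d[0],d[1]),np.linalg.norm(d))
d=t[1]-t[0];print('yaw',np.arctan2(d[1],d[0]),np.linalg.norm(d))
f=[plane(F(*p),.012)[:2] for p in((425,200),(697,263))];d=f[1]-f[0];print('foot',f,np.arctan2(d[1],d[0]),np.linalg.norm(d))
print('foot3',tri(F(425,200),S(180,207),D(567,187)),tri(F(697,263),S(222,168),D(633,155)))
print('grip3',tri(W(303,314),S(330,138),D(635,172)))
E
```

```text
grip [[ 0.5472 -0.1637]
 [ 0.5601 -0.1615]
 [ 0.567  -0.1934]
 [ 0.5537 -0.1961]] [ 0.55700031 -0.17869143]
tray [[ 0.5024 -0.1682]
 [ 0.5445 -0.1591]
 [ 0.5105 -0.2105]]
yaw 0.19586432049115732 0.03302792032318311
yaw 0.21442355128066065 0.03270188425095342
yaw 0.188005120787136 0.04306874409094655
yaw 0.2116966931313915 0.043066878683961286
foot [array([ 0.63270861, -0.0146076 ]), array([ 0.71908908, -0.01505212])] -0.00514599450538984 0.0863816156922888
foot3 (array([ 0.63332698, -0.01637779,  0.0135816 ]), np.float64(0.0017086033285806366)) (array([ 0.7196156 , -0.01512401,  0.01247719]), np.float64(0.0011905731433128478))
grip3 (array([ 0.55730707, -0.17970751,  0.18625531]), np.float64(0.002495767853890918))
```

```bash
cat >> h.py <<'E'
from station import r,vision
def F(n=4):
    fs=[]
    for _ in range(n): fs.append(r.current_ft_force()); r.hold(.01)
    return np.mean(fs,0)
def feel(d,dmax,fstop,step=.0005,speed=.01,base=None):
    """step along unit d until the opposing force passes fstop; returns travel, force, hit"""
    d=np.array(d,float);base=F() if base is None else base;p0=np.array(r.current_tcp_pos());n=0
    while n*step<dmax:
        n+=1;r.move_linear(p0+d*n*step,speed)
        f=np.array(r.current_ft_force())-base
        if -f@d>fstop: return n*step,f,True
    return n*step,f,False
E
python3 - <<'E'
from h import *
import cv2
R=down(.2)
r.move_linear((.557,-.179,.25),.2,R)
r.move_linear((.557,-.179,.147),.1)
print(r.current_ft_force());r.grab();print(r.current_clock(),r.current_width(),r.current_finger_force(),r.current_tcp_pos(),r.current_ft_force())
r.move_linear((.557,-.179,.19),.06);r.move_linear((.557,-.179,.29),.15)
r.move_linear((.600,.039,.29),.13,down(.01))
print(r.current_clock(),r.current_width(),r.current_tcp_pos(),F())
cv2.imwrite("pics/s1.png",np.vstack([vision.read_camera("scene")["img"][100:340,180:480],vision.read_camera("side")["img"][60:300,180:480]]))
E
```

```text
[ 0.38471319 -0.12758776 -0.55407722]
5.05 0.013844028313864975 58.95790100097656 [ 0.55721387 -0.17904271  0.14717981] [ 0.33433291 -0.25227733  1.67438829]
8.5917 0.013851381940372054 [0.59996772 0.03848436 0.29002408] [-0.11511435 -0.06741829 -2.88536806]
```

View pics/s1.png

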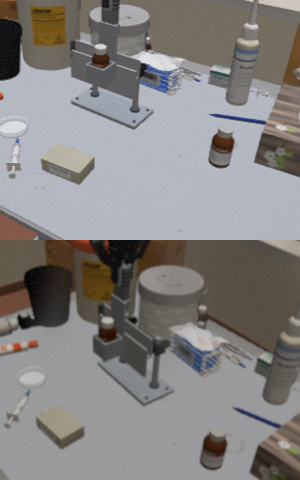

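The carrier hangs upright in the gripper with its bottle in, in front of the rail's right half, and the bystanders have not moved. Now I feel for the back plate and then the lip.

```bash
python3 - <<'E'
from h import *
r.move_linear((.603,.039,.212),.1)
r.move_linear((.622,.039,.212),.04)
r.hold(.15);b=F(8)
t,f,hit=feel([1,0,0],.034,3,base=b)
p=np.array(r.current_tcp_pos());print(t,f,hit,p,r.current_clock(),r.current_ft_torque())
if hit:
    p[0]-=.0015;r.move_linear(p,.01);r.hold(.1);print('eased',F()-b)
E
```

```text
0.016 [-6.14886213  0.03460591  2.05078665] True [0.63727792 0.03903011 0.21204386] 18.5 [-0.01612857  1.2308628  -0.0825793 ]
eased [ 0.15099196 -0.00791698 -0.15158642]
```

```bash
python3 - <<'E'
from h import *
b=F(6)
t,f,hit=feel([0,0,-1],.016,2.5,step=.001,base=b)
print(t,f,hit,r.current_clock())
if not hit:
    t,f,hit=feel([0,0,-1],.020,3,base=b)
    print(t,f,hit,r.current_clock())
r.hold(.1);print(r.current_tcp_pos(),F()-b,b,r.current_clock())
E
```

```text
0.016 [-0.63655483 -0.73370591 -0.04718193] False 23.0417
0.0095 [-0.86986899  0.73023107  7.32889309] True 27.7917
[0.63602019 0.03902268 0.18694682] [-1.21289187  0.03827037  7.67585026] [-0.04590171 -0.20760347 -2.57120163] 27.925
```

```bash
python3 - <<'E'
from h import *
b=np.array([-.046,-.2,-2.57])
p=np.array([.63585,.0390,.18675])
r.move_linear(p,.01);r.hold(.05);print(F()-b)
for k in range(3):
    p=p+.030*np.array([-.008,1,0]);r.move_linear(p,.035)
    f=F()-b;print(k,f,r.current_tcp_pos(),r.current_clock())
    if abs(f[0])>2.5: p[0]+=.0006*np.sign(f[0])
    if f[2]<1: p[2]-=.0002
    if f[2]>5: p[2]+=.0002
E
```

```text
[-0.48169775  0.28909588  7.76852376]
0 [ 0.36185948 -3.34864544  7.86453242] [0.63587198 0.06862889 0.18698187] 29.3
1 [ 0.18719638 -2.5001377   7.33298956] [0.63539715 0.09917484 0.18698495] 30.3417
2 [-0.09168248 -0.4484013   4.69116827] [0.63500554 0.12932471 0.18699641] 31.3833
```

```bash
python3 - <<'E'
from h import *
b=np.array([-.046,-.2,-2.57])
t,f,hit=feel([-.008,1,0],.028,5.5,step=.0006,base=b)
print(t,f,hit,r.current_tcp_pos(),r.current_clock());r.hold(.1);print(F()-b)
E
```

```text
0.0192 [ 1.43113718 -7.91440466  4.5894799 ] True [0.63486155 0.1477901  0.18698298] 39.3833
[ 1.76539284 -6.9146983   5.04856007]
```

```bash
python3 - <<'E'
from h import *
import cv2
r.gripper_open();print(r.current_width(),r.current_clock(),F())
p=np.array(r.current_tcp_pos());p[2]+=.05;r.move_linear(p,.1);p[2]+=.08;r.move_linear(p,.15);p[0]-=.17;p[2]+=.03;r.move_linear(p,.2)
r.hold(.3)
A=vision.read_camera("scene")["img"];B=vision.read_camera("side")["img"]
f=lambda i:cv2.resize(i,(395,500),interpolation=cv2.INTER_CUBIC)
cv2.imwrite("pics/end.png",np.hstack([f(A[100:290,190:340]),f(B[100:290,220:370])]));cv2.imwrite("pics/endfull.png",A)
print(r.current_clock(),r.current_tcp_pos())
E
```

```text
0.0855620870750571 40.2083 [-0.30535291  0.46213566 -0.03206048]
42.9917 [0.46512279 0.14853949 0.34671416]
```

View pics/end.png

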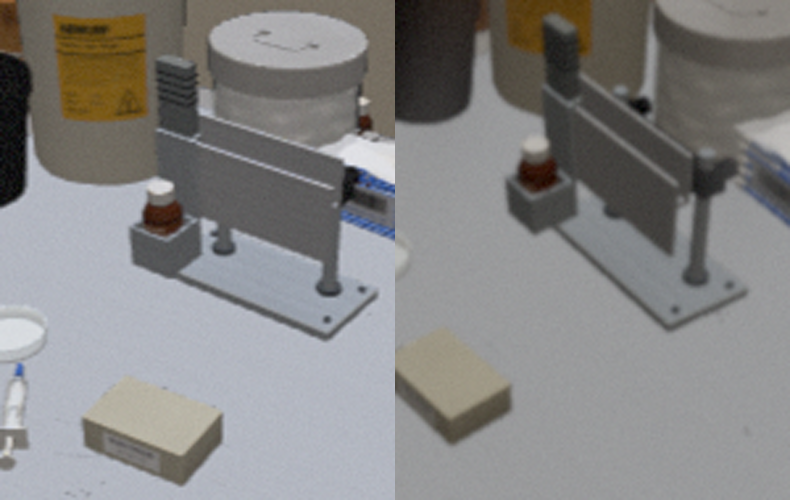

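View pics/endfull.png

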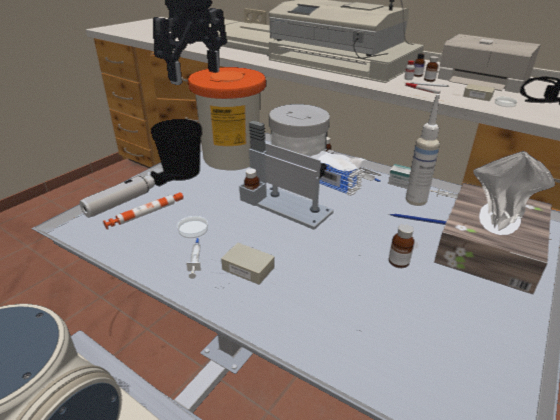

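The carrier hangs at the left end of the rail (scene ≈ (253,165)), with its bottle in the tray at (251,180). The bystanders have not moved and the gripper is clear.

```bash
python3 -c "
from station import finish_job
print(finish_job())"
```

```text
the job is handed in; nothing more can be done
None
```

The carrier hangs upright on the rail against the left end stop with its bottle in it; contact readings stayed below about 8 N, the other objects did not move, and the job was handed in at about 43 s.

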